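# Pop the snug cap off the round feed pot

## Task

Pick up the cap puller by its wooden grip, slide its fork under the snug wooden cap of the round enamel pot and pull straight up until the cap pops off its neck. Then stand the puller upright in the middle of the cork mat with the cap still sitting on its fork, and let go. Do not touch the caps with the fingers, and leave the cap of the square pot on.

Things in the scene. Friction and masses are not known exactly. Their poses are not given: they have to be found in the camera images.
- puller_grip (a point): Centre of the upright wooden grip on top of the loose C-shaped steel cap puller (0.2 kg), which stands on its flat fork. Grip 34 mm along x, 14 mm thick along y (close the fingers on this), 50 mm high; its centre is 88 mm above the puller's underside. Below it a flat steel arm, top 63 mm and underside 58 mm above the puller's underside. z up; x points out of the fork's open end.
- fork (a point): Middle of the puller's fork, on its upper face, straight below the grip's centre: a cap on the fork belongs here. Axes as the grip's. Fork 5 mm thick, 62 mm wide; slot 34 mm wide, open towards +x: prong tips 40 mm ahead, closed slot end 22 mm behind. The upright back plate's face is 42 mm behind; the arm overhead is 53 mm above.
- round_cap: The cap to pull: round wooden mushroom cap, 60 mm across, 26 mm high, 45 g, snug on the neck of the ROUND white enamel pot (fixed, 100 mm across, 50 mm high). Origin: centre of its flat underside, 24 mm above the pot's top; z up. Upright neck 19 mm thick (28 mm in its lowest 4 mm), 20 mm into the cap. Friction holds it with 3 to 8 N for 12 mm; free after 20 mm. Fork may enter from any side.
- square_cap: The same cap on the same neck, but on the SQUARE white enamel pot (fixed, 96 mm square, 50 mm high). Must stay on. Origin: centre of its flat underside; z up.
- mat_top (a point): Centre of the upper face of the square cork mat, 160 x 160 mm, 4 mm thick, fixed flat on the table; z up, sides along x and y.

How it is judged:
By the outcome, as a careful person would: the job done as asked, in the order asked, and still so for the second after the job is handed in, with the robot touching nothing.
It also fails if it takes over 58 s, if anything falls off the work surface, if the arm or the gripper's body presses on something with over 40 N, if the wrist force passes 120 N, or if a joint passes its speed limit or range.

## Robot

A 6-joint arm with a two-finger parallel gripper is mounted at the origin on the work surface. World frame = base frame: x ahead of the robot, y to its left, z up, the work surface at z = 0. Lengths are in m, angles in degrees, forces in N, time in s.
With the tool pointing down it reaches from about 0.3 to 0.75 m from the base axis. Payload 8.5 kg.
Tool frame: the origin (TCP) lies between the finger pads; the fingertips stand 17 mm ahead of it and the grasp point (between the pads) lies 2 mm behind it; z points along the fingers, y is the direction in which the jaws open and shut (so a half turn about z gives the same grasp; the last joint's range is limited). The gripper opens to 85 mm and grips with 20 to 120 N. Pads are 22 mm wide; open, the fingers measure 114 mm over their backs; the gripper's body (76 mm by 85 mm) begins 54 mm behind the grasp point. The pads swing forward as they close: fully open they stand 13 mm farther back than shut.
Start: joints at [52.007, 21.807, 74.336, -0, 83.858, -12.336], TCP at [0.238, 0.496, 0.224] pointing down, gripper open.
Joint ranges: [-178.18, 178.18], [-50.72, 133.34], [12.68, 142.11], [-81.47, 261.47], [9.98, 163.14], [-165.26, 165.26]. Speed limits (degrees/s): [136.94, 136.94, 180, 180, 180, 180].

## Interface

Orientations are given as a 3x3 rotation matrix whose columns are the frame's x, y, z axes.
In Python, from rig import readout, eyes, env gives the robot as it stands.
- The arm moves only by the tool arm_command, never from a script. Its argument "rows" is text: rows parted by semicolons, each of 7 numbers parted by spaces: the closure, from 0 (fully open) to 1 (shut), then the shift along the tool's x, y, z in mm, then the turn, a rotation vector about the tool's x, y, z in degrees. In form: grip dx dy dz rx ry rz; .... A call has 1 to 5 rows; each row shifts and turns the commanded pose from where the row before left it, along the tool's axes as they then stand; what a row does not reach is not made up. A row lasts 1/12 s, in which the tool goes at most 41.7 mm and 7.16 degrees, less where a joint would pass 70% of its speed; a pose out of reach is approached as far as the arm can. A call with a gripper value outside its range is refused whole. The fingers move at their own pace and stop on an object; "squeeze" is the grip in N (left out, the last holds). Time passes only in rows, so rows that do not move let the fingers close. It gives the time, the measured TCP pose, the force and the opening at its end, in the units of the state.
- readout.observe(): the state, without advancing time (a new reading comes with each control period).
- eyes.get_image(name): name is "scene" or "side" or "wrist"; returns the picture (420x560x3 uint8, red, green, blue); there is no depth.
- eyes.camera_model(name): a dict with "mtx" (3x3 intrinsics, pixels), "view" (4x4, takes a point from world to camera coordinates). Camera axes: x right, y up, looking along -z (the intrinsics and any distortion apply to the point x, -y, -z); pixel columns grow to the right and rows downward; lengths in m; the calibration is good to about 2 mm. The wrist camera is an equidistant fisheye: a pixel r from the principal point sees the ray r / f radians off the axis. A picture is of the moment at which its call begins: read the wrist's pose just before it. camera_model takes no time and is no camera call; for the wrist camera it gives the pose at the moment of the call.
- env.close_job(): hands the job in, once; it reports no verdict.
The state is a dict: "time_s": time; "q": joint angles; "qvel": joint speeds; "joint_efforts": joint torques, N m; "position": TCP position; "tool_rot": TCP orientation; "ft_force": force on the tool from outside, world axes, zero at the start; "wrist_torque": the same for the moment, N m; "grip_width": finger opening in m.
Only numpy, scipy, OpenCV 4.12 (cv2) and the standard library are available. Lean on these libraries where they do the work, as an engineer would, in place of code of your own. Each camera call takes 0.05 s, during which the arm holds its last target. There are 200 camera calls.

## Working session

There is one attempt and no reset: what is moved stays moved. The work goes in short steps, Python scripts to look and compute and a tool call to move; the robot and the scene stay as the last step left them, time stands still between calls to the robot, and variables do not carry over. Pictures are saved under pics/ and viewed, about 8 in all and at most 12, crops included, and the job is handed in when it is done.

Besides the shell and the picture viewer there is one more tool, called after "Call:" as name(argument=value, ...) on one line, values as JSON. arm_command: Moves the arm, as the interface text tells. Its arguments: {"type":"object","properties":{"rows":{"type":"string"},"squeeze":{"type":"number"}},"required":["rows"]}

```bash
ls; mkdir -p pics
python3 - <<'E'
from rig import readout, eyes
import cv2,numpy as np
s=readout.observe();print({k:np.round(v,3).tolist() for k,v in s.items()})
ims=[]
for n in("scene","side","wrist"):
    m=eyes.camera_model(n);print(n,{k:(np.round(v,4).tolist() if not isinstance(v,str) else v) for k,v in m.items()})
    im=eyes.get_image(n);cv2.imwrite(f"pics/{n}0.png",im[:,:,::-1])
E
```

```text
pics
{'time_s': 0.0, 'q': [52.007, 21.842, 74.385, 0.0, 83.857, -12.335], 'qvel': [-0.069, 0.038, -0.014, -0.027, -0.047, 0.045], 'joint_efforts': [-0.0, -44.848, -23.127, -0.0, 0.005, 0.0], 'position': [0.238, 0.496, 0.223], 'tool_rot': [[-0.901, 0.433, -0.001], [0.433, 0.901, -0.001], [0.0, -0.001, -1.0]], 'ft_force': [0.032, -0.589, 0.051], 'wrist_torque': [0.002, -0.021, 0.038], 'grip_width': 0.085}
scene {'mtx': [[403.2704, 0.0, 274.502], [0.0, 403.2704, 207.9928], [0.0, 0.0, 1.0]], 'view': [[-0.3633, 0.9315, -0.0148, 0.2037], [-0.7142, -0.2683, 0.6464, 0.3722], [0.5982, 0.2455, 0.7628, -1.2217], [0.0, 0.0, 0.0, 1.0]]}
side {'mtx': [[541.0109, 0.0, 276.5449], [0.0, 541.0109, 218.7655], [0.0, 0.0, 1.0]], 'view': [[0.9394, -0.3423, 0.02, -0.5385], [0.211, 0.623, 0.7532, -0.171], [-0.2703, -0.7034, 0.6574, -0.912], [0.0, 0.0, 0.0, 1.0]]}
wrist {'mtx': [[325.1923, 0.0, 279.9061], [0.0, 325.1923, 208.2011], [0.0, 0.0, 1.0]], 'view': [[0.4327, 0.9015, -0.0013, -0.5493], [-0.8702, 0.4173, -0.2618, 0.0328], [-0.2355, 0.1144, 0.9651, -0.3781], [0.0, 0.0, 0.0, 1.0]]}
```

View pics/scene0.png

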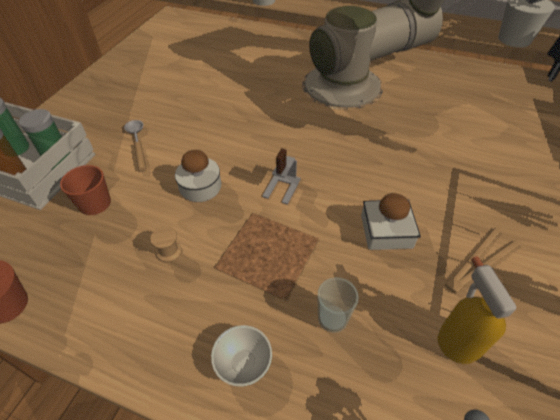

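View pics/side0.png

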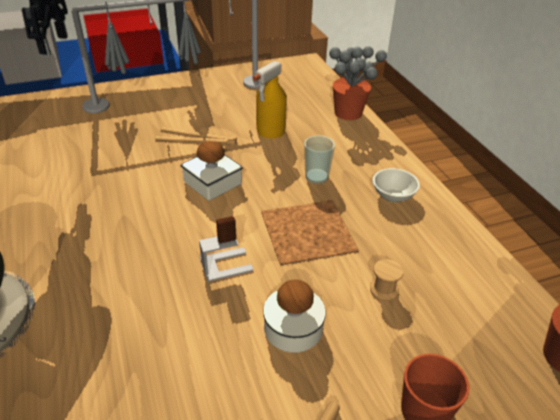

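The scene view shows the round cap at (195,162), grip (281,160), mat (267,254) and square pot (392,220). The side view shows the round cap at (295,297), grip (227,230), prong tips (252,270) and (245,255), and mat (309,232). Next I'll triangulate them.

```bash
cat > h.py <<'E'
import cv2,numpy as np
from rig import readout, eyes
def ray(m,uv):
    K=m["mtx"];K=np.array(K);V=np.array(m["view"]);x=(uv[0]-K[0,2])/K[0,0];y=(uv[1]-K[1,2])/K[1,1]
    return -V[:3,:3].T@V[:3,3], V[:3,:3].T@np.array([x,-y,-1.])
def wray(m,uv):
    K=np.array(m["mtx"]);V=np.array(m["view"]);d=np.array([uv[0]-K[0,2],uv[1]-K[1,2]])/K[0,0];r=np.linalg.norm(d)
    d=d/max(r,1e-9)*np.sin(r);return -V[:3,:3].T@V[:3,3], V[:3,:3].T@np.array([d[0],-d[1],-np.cos(r)])
def onz(cd,z): c,d=cd;return c+d*(z-c[2])/d[2]
def tri(*rs):
    A=0;b=0
    for c,d in rs:
        d=d/np.linalg.norm(d);P=np.eye(3)-np.outer(d,d);A=A+P;b=b+P@c
    p=np.linalg.solve(A,b);return p,[round(1e3*np.linalg.norm(np.cross(p-c,d/np.linalg.norm(d))),1) for c,d in rs]
def proj(m,p,fish=False):
    V=np.array(m["view"]);K=np.array(m["mtx"]);q=V[:3,:3]@p+V[:3,3];q=np.array([q[0],-q[1],-q[2]])
    if fish:
        t=np.arctan2(np.hypot(*q[:2]),q[2]);e=q[:2]/np.hypot(*q[:2])*t
    else: e=q[:2]/q[2]
    return K[:2,:2]@e+K[:2,2]
E
python3 - <<'E'
from h import *
S=eyes.camera_model("scene");D=eyes.camera_model("side")
a=cv2.imread("pics/scene0.png");b=cv2.imread("pics/side0.png")
def blob(im,seed,rect,f):
    x0,y0,x1,y1=rect;hsv=cv2.cvtColor(im,cv2.COLOR_BGR2HSV);m=np.zeros(im.shape[:2],np.uint8)
    m[y0:y1,x0:x1]=f(hsv.astype(int),im.astype(int))[y0:y1,x0:x1]
    n,l,st,c=cv2.connectedComponentsWithStats(m);i=1+np.argmax(st[1:,4]);return c[i],st[i].tolist()
cap=lambda h,i:((h[...,0]<12)&(h[...,1]>110)&(h[...,2]<170))
grip=lambda h,i:(h[...,2]<90)
cr=blob(a,0,(175,140,220,180),cap);cs=blob(b,0,(265,270,325,320),cap)
print("rcap",cr,cs,tri(ray(S,cr[0]),ray(D,cs[0])))
cr=blob(a,0,(375,185,415,225),cap);cs=blob(b,0,(190,130,232,168),cap)
print("scap",cr,cs,tri(ray(S,cr[0]),ray(D,cs[0])))
cr=blob(a,0,(270,140,292,178),grip);cs=blob(b,0,(212,212,242,246),grip)
print("grip",cr,cs,tri(ray(S,cr[0]),ray(D,cs[0])))
for n,im,m,c in(("scene",a,S,(267,254)),("side",b,D,(309,232))): print("mat",onz(ray(m,c),.004))
A=cv2.resize(a[135:290,170:325],None,fx=3.8,fy=3.8,interpolation=2);B=cv2.resize(b[200:350,190:340],None,fx=3.9,fy=3.9,interpolation=2)
cv2.imwrite("pics/c1.png",cv2.resize(np.hstack([A[:580,:580],B[:580,:580]]),(800,400)))
E
```

```text
Traceback (most recent call last):
ValueError: attempt to get argmax of an empty sequence
```

Run:
```python
import cv2
a=cv2.imread("pics/scene0.png");b=cv2.imread("pics/side0.png")
for im,ps in((a,[(195,162),(190,158),(396,205),(281,160),(281,168),(267,254),(300,130)]),(b,[(295,297),(285,305),(210,150),(227,230),(309,232),(150,250)])):
    h=cv2.cvtColor(im,cv2.COLOR_BGR2HSV);print([(p,h[p[1],p[0]].tolist()) for p in ps])
A=cv2.resize(a[135:290,170:325],(400,400),interpolation=2);B=cv2.resize(b[200:350,190:340],(400,400),interpolation=2)
cv2.imwrite("pics/c1.png",cv2.hconcat([A,B]))
```

```text
[((195, 162), [12, 148, 117]), ((190, 158), [13, 155, 107]), ((396, 205), [13, 148, 110]), ((281, 160), [9, 138, 59]), ((281, 168), [9, 125, 63]), ((267, 254), [14, 133, 125]), ((300, 130), [16, 126, 156])]
[((295, 297), [14, 182, 143]), ((285, 305), [14, 183, 96]), ((210, 150), [13, 180, 130]), ((227, 230), [8, 174, 47]), ((309, 232), [13, 161, 155]), ((150, 250), [18, 137, 219])]
```

View pics/c1.png

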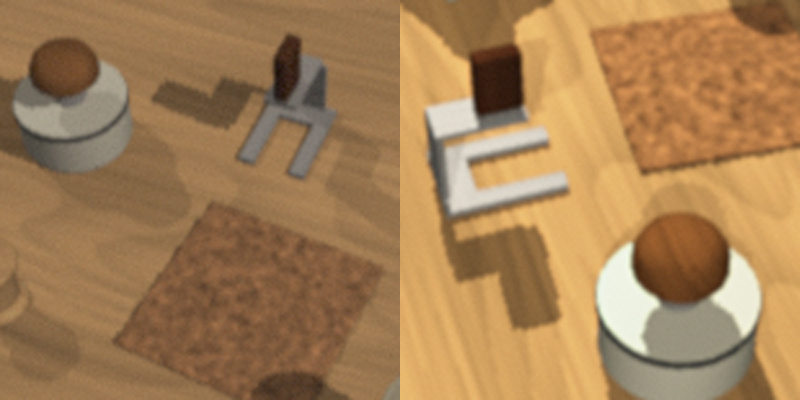

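The crop shows the puller's slot opening toward the mat's side, the grip as a dark upright block, and clear prong tips, mat corners and cap blobs.

Run:
```python
from h import *
S=eyes.camera_model("scene");D=eyes.camera_model("side")
a=cv2.imread("pics/scene0.png");b=cv2.imread("pics/side0.png")
def blob(im,rect,f):
    x0,y0,x1,y1=rect;h=cv2.cvtColor(im,cv2.COLOR_BGR2HSV).astype(int);m=np.zeros(im.shape[:2],np.uint8)
    m[y0:y1,x0:x1]=f(h)[y0:y1,x0:x1]
    n,l,st,c=cv2.connectedComponentsWithStats(m);i=1+np.argmax(st[1:,4]);return c[i],st[i].tolist()
cap=lambda h:((h[...,0]<16)&(h[...,1]>125)&(h[...,2]<175))
grip=lambda h:(h[...,2]<82)
for n,f,ra,rb in(("rcap",cap,(178,145,214,172),(272,275,320,313)),("scap",cap,(377,188,412,220),(194,136,227,163)),("grip",grip,(270,145,290,176),(212,212,240,244))):
    x,y=blob(a,ra,f),blob(b,rb,f);p,e=tri(ray(S,x[0]),ray(D,y[0]));print(n,x[1],y[1],p.round(4),e)
s=lambda x,y:(170+x*.3875,135+y*.3875)
d=lambda x,y:(190+(x-400)*.375,200+y*.375)
for n,x,y in(("tipA",(248,160),(567,182)),("tipB",(299,174),(549,137))):
    print(n,onz(ray(S,s(*x)),.004).round(4),onz(ray(D,d(*y)),.004).round(4))
for p in((208,203),(382,268),(117,342)):print("mat s",onz(ray(S,s(*p)),.004).round(4))
for p in((593,30),(642,170)):print("mat d",onz(ray(D,d(*p)),.004).round(4))
```

```text
rcap [181, 149, 27, 23, 466] [278, 279, 35, 34, 961] [ 0.5274 -0.2027  0.0859] [np.float64(1.2), np.float64(1.2)]
scap [380, 192, 30, 27, 585] [196, 141, 30, 22, 473] [0.5048 0.2338 0.086 ] [np.float64(1.2), np.float64(1.2)]
grip [275, 149, 11, 27, 213] [217, 219, 19, 25, 372] [ 0.4667 -0.022   0.0858] [np.float64(0.8), np.float64(0.8)]
tipA [ 0.5052 -0.0423  0.004 ] [ 0.5072 -0.0505  0.004 ]
tipB [0.5048 0.0059 0.004 ] [ 0.5088 -0.0037  0.004 ]
mat s [ 0.5633 -0.0559  0.004 ]
mat s [0.5764 0.1044 0.004 ]
mat s [ 0.7163 -0.0662  0.004 ]
mat d [0.5777 0.0993 0.004 ]
mat d [ 0.561  -0.0566  0.004 ]
```

Call:
arm_command(rows="0 0 0 0 0 0 -6.4; 0 0 0 0 0 0 -6.4; 0 0 0 0 0 0 -6.4; 0 0 0 0 0 0 -6.4; 0 -14 -32 0 0 0 0")

```text
time_s: 0.57
position: [0.2509, 0.4661, 0.2229]
tool_rot: [[-1.0, -0.009, -0.001], [-0.009, 1.0, 0.001], [0.001, 0.001, -1.0]]
ft_force: [1.2, -1.4, -0.5]
grip_width: 0.085
```

Call:
arm_command(rows="0 -14 -32 0 0 0 0; 0 -14 -32 0 0 0 0; 0 -14 -32 0 0 0 0; 0 -14 -32 0 0 0 0; 0 -14 -32 0 0 0 0")

```text
time_s: 0.98
position: [0.3221, 0.3021, 0.2235]
tool_rot: [[-1.0, 0.001, -0.0], [0.001, 1.0, -0.0], [0.0, -0.0, -1.0]]
ft_force: [0.2, 1.6, -0.0]
grip_width: 0.0855
```

Call:
arm_command(rows="0 -14 -32 0 0 0 0; 0 -14 -32 0 0 0 0; 0 -14 -32 0 0 0 0; 0 -14 -32 0 0 0 0; 0 -14 -32 0 0 0 0")

```text
time_s: 1.4
position: [0.392, 0.142, 0.2236]
tool_rot: [[-1.0, 0.001, -0.0], [0.001, 1.0, 0.0], [0.0, 0.0, -1.0]]
ft_force: [0.6, -0.2, -0.9]
grip_width: 0.0852
```

Call:
arm_command(rows="0 -14 -32 0 0 0 0; 0 -14 -32 0 0 0 0; 0 -14 -32 0 0 0 0; 0 -14 -32 0 0 0 0; 0 0 0 0 0 0 0")

```text
time_s: 1.82
position: [0.4497, 0.011, 0.2232]
tool_rot: [[-1.0, 0.006, 0.0], [0.006, 1.0, -0.001], [-0.0, -0.001, -1.0]]
ft_force: [0.1, 0.2, -0.4]
grip_width: 0.0852
```

Run:
```python
from h import *
m=eyes.camera_model("wrist");np.save("pics/w1.npy",np.array([m["mtx"]+0,m["view"][:3,:3]],dtype=object) if 0 else m["view"])
im=eyes.get_image("wrist")[:,:,::-1];cv2.imwrite("pics/w1.png",im)
s=readout.observe();print(s["position"],s["time_s"])
V=np.array(m["view"]);print(-V[:3,:3].T@V[:3,3])
print(proj(m,np.array([.467,-.022,.113]),1),proj(m,np.array([.507,-.022,.004]),1))
```

```text
[0.44846213 0.01319823 0.22319946] 1.8667
[0.38221378 0.01186031 0.37288083]
[240.68149937 224.47570561] [252.56919274 227.9731221 ]
```

View pics/w1.png

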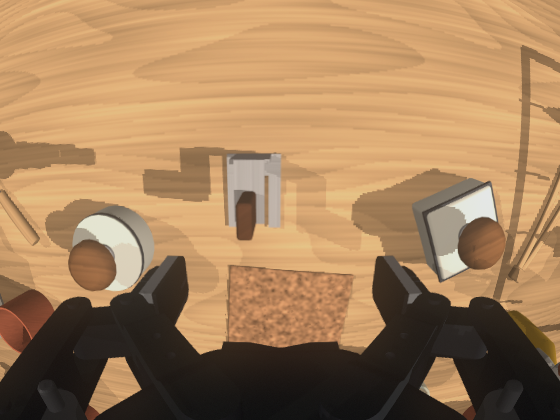

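The wrist view shows the grip blob at about (246,215), fork tips mid (253,227), the round cap at (92,264) and the mat at the bottom. The tips match my prediction.

Run:
```python
from h import *
m=dict(eyes.camera_model("wrist"));m["view"]=np.load("pics/w1.npy")
im=cv2.imread("pics/w1.png");h=cv2.cvtColor(im,cv2.COLOR_BGR2HSV)
k=np.zeros(im.shape[:2],np.uint8);k[180:250,225:265]=(h[180:250,225:265,2]<95)
n,l,st,c=cv2.connectedComponentsWithStats(k);i=1+np.argmax(st[1:,4]);print("grip obs",st[i],c[i])
g=np.array([.467,-.022,.088]);P=np.array([proj(m,g+[a*.017,b*.007,z*.025],1) for a in(-1,1) for b in(-1,1) for z in(-1,1)])
print("pred",P.min(0),P.max(0))
pts=cv2.findNonZero((l==i).astype(np.uint8));print(cv2.minAreaRect(pts))
hull=cv2.convexHull(P.astype(np.float32));M=cv2.moments(hull);print("pred cen",M['m10']/M['m00'],M['m01']/M['m00'])
f=proj(m,g+[.002,0,0],1)-proj(m,g,1);print("px per 2mm x",f,"y",proj(m,g+[0,.002,0],1)-proj(m,g,1))
k[:]=0;k[225:300,55:130]=((h[...,0]<17)&(h[...,1]>125)&(h[...,2]<175))[225:300,55:130]
n,l,st,c=cv2.connectedComponentsWithStats(k);i=1+np.argmax(st[1:,4]);print("cap obs",st[i],c[i])
q=np.array([.527,-.203,.086]);print(proj(m,q,1),proj(m,q+[.01,0,0],1),proj(m,q+[0,.01,0],1))
# pot rim ellipse: white top
```

```text
grip obs [236 192  19  37 255] [248.27843137 202.78039216]
pred [231.57956568 192.0157859 ] [254.04596816 243.24561692]
((245.0, 210.0), (36.0, 18.0), 90.0)
pred cen 243.06659932471158 217.62879907015278
px per 2mm x [0.07902058 2.08380821] y [ 2.16191241 -0.00699291]
cap obs [  68  245   48   46 1669] [ 90.88196525 267.40083883]
[ 88.14387286 266.91609825] [ 89.99380465 274.93873452] [ 95.27490046 267.46166691]
```

Call:
arm_command(rows="0 -17.5 -33 0 0 0 0; 0 0 0 25 0 0 0; 0 0 0 30 0 0 0; 0 0 0 20 0 0 0; 0 0 0 0 0 0 0")

```text
time_s: 2.28
position: [0.4629, -0.0162, 0.1454]
tool_rot: [[-1.0, 0.001, -0.007], [0.001, 1.0, 0.002], [0.007, 0.002, -1.0]]
ft_force: [-0.5, 0.3, -0.8]
grip_width: 0.085
```

Run:
```python
from h import *
print({k:np.round(v,4).tolist() for k,v in readout.observe().items() if k in("position","tool_rot")})
m=eyes.camera_model("wrist")
im=eyes.get_image("wrist")[:,:,::-1].copy()
for a in(-1,1):
  for b in(-1,1):
    p=proj(m,np.array([.466+a*.017,-.02+b*.007,.113]),1);cv2.circle(im,(int(p[0]),int(p[1])),2,(0,255,0),-1)
cv2.imwrite("pics/w2.png",im)
```

```text
{'position': [0.4629, -0.0162, 0.1454], 'tool_rot': [[-1.0, 0.0005, -0.0073], [0.0005, 1.0, 0.0024], [0.0073, 0.0024, -1.0]]}
```

View pics/w2.png

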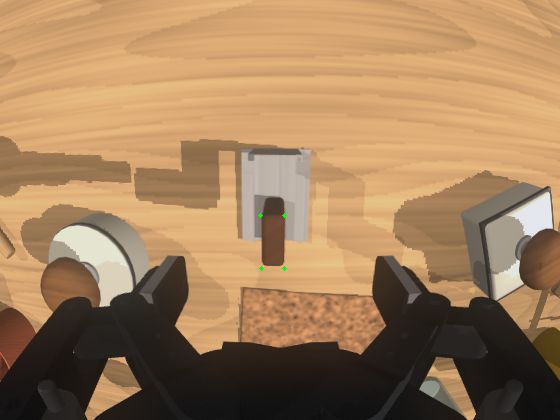

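The grip's top face matches the prediction to within 1–2 mm, so I'm going down to grasp it.

Call:
arm_command(rows="0 0 0 20 0 0 0; 0 0 0 20 0 0 0; 0 0 0 15 0 0 0; 0 0 0 0 0 0 0; 0 0 0 0 0 0 0")

```text
time_s: 2.75
position: [0.4656, -0.0172, 0.0948]
tool_rot: [[-1.0, 0.0, 0.001], [0.0, 1.0, -0.0], [-0.001, -0.0, -1.0]]
ft_force: [0.1, -0.1, -0.1]
grip_width: 0.0854
```

Call:
arm_command(rows="0 0 -2.5 6 0 0 0; 0.5 0 0 0 0 0 0; 1 0 0 0 0 0 0; 1 0 0 0 0 0 0; 1 0 0 0 0 0 0", squeeze=40)

```text
time_s: 3.17
position: [0.4653, -0.02, 0.088]
tool_rot: [[-1.0, 0.001, 0.001], [0.001, 1.0, -0.0], [-0.001, -0.0, -1.0]]
ft_force: [0.5, 0.9, -0.6]
grip_width: 0.0387
```

Call:
arm_command(rows="1 0 0 0 0 0 0; 1 0 0 0 0 0 0; 1 0 0 0 0 0 0; 1 0 0 0 0 0 0; 1 0 0 0 0 0 0", squeeze=70)

```text
time_s: 3.58
position: [0.4654, -0.0201, 0.0879]
tool_rot: [[-1.0, 0.001, 0.001], [0.001, 1.0, -0.0], [-0.001, -0.0, -1.0]]
ft_force: [-0.2, -0.9, 5.4]
grip_width: 0.0126
```

Call:
arm_command(rows="1 0 0 -10 0 0 0; 1 0 0 -20 0 0 0; 1 0 0 -20 0 0 0; 1 0 0 -11 0 0 0; 1 12 0 0 0 0 0")

```text
time_s: 4.0
position: [0.4551, -0.0204, 0.1504]
tool_rot: [[-1.0, 0.001, 0.005], [0.001, 1.0, -0.001], [-0.005, -0.001, -1.0]]
ft_force: [-0.2, 0.5, -2.0]
grip_width: 0.0122
```

Call:
arm_command(rows="1 12 -15 0 0 0 0; 1 12 -25 0 0 0 0; 1 0 -30 0 0 0 0; 1 0 -30 0 0 0 0; 1 0 -30 0 0 0 0")

```text
time_s: 4.42
position: [0.4284, -0.1509, 0.1483]
tool_rot: [[-1.0, 0.001, -0.001], [0.001, 1.0, 0.001], [0.001, 0.001, -1.0]]
ft_force: [0.7, -0.5, -1.1]
grip_width: 0.0123
```

Call:
arm_command(rows="1 0 -25 0 0 0 0; 1 0 -20 0 0 0 0; 1 0 -6 0 0 0 0; 1 0 0 0 0 0 0; 1 0 0 0 0 0 0")

```text
time_s: 4.83
position: [0.4286, -0.2001, 0.1482]
tool_rot: [[-1.0, 0.001, -0.001], [0.001, 1.0, 0.001], [0.001, 0.001, -1.0]]
ft_force: [-0.2, 0.6, -1.2]
grip_width: 0.0121
```

Run:
```python
from h import *
print({k:np.round(v,4).tolist() for k,v in readout.observe().items() if k in("position","tool_rot","ft_force","grip_width")})
m=eyes.camera_model("wrist");w=eyes.get_image("wrist")[:,:,::-1];np.save("pics/w3.npy",m["view"]);cv2.imwrite("pics/w3.png",w)
d=eyes.get_image("side")[:,:,::-1];cv2.imwrite("pics/side3.png",d)
cv2.imwrite("pics/c3.png",np.hstack([cv2.resize(w,None,fx=.72,fy=.72)[:302],cv2.resize(d[210:390,180:410],(386,302),interpolation=2)]))
```

```text
{'position': [0.4286, -0.2001, 0.1482], 'tool_rot': [[-1.0, 0.0013, -0.001], [0.0013, 1.0, 0.0012], [0.001, 0.0012, -1.0]], 'ft_force': [-0.1719, 0.5756, -1.2323], 'grip_width': 0.0121}
```

View pics/c3.png

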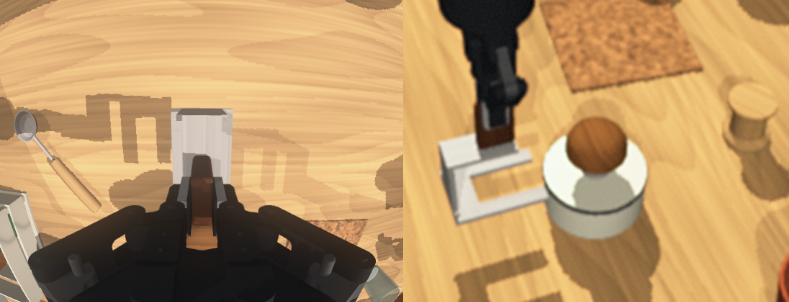

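Run:
```python
from h import *
S=eyes.camera_model("scene");D=eyes.camera_model("side");W=dict(eyes.camera_model("wrist"));W["view"]=np.load("pics/w1.npy")
p,e=tri(ray(S,(194,160.5)),ray(D,(295,295.5)),wray(W,(91.5,267.5)));print(p.round(4),e)
s=eyes.get_image("scene")[:,:,::-1].copy();d=cv2.imread("pics/side3.png")
f=np.array([.4276,-.2,.065]);out=[]
def up(im,m,x0,y0,x1,y1,k,cap):
    c=cv2.resize(im[y0:y1,x0:x1],None,fx=k,fy=k,interpolation=cv2.INTER_CUBIC)
    P=lambda q:tuple(int(v) for v in ((proj(m,np.array(q))-[x0,y0]+.5)*k))
    L=lambda pts,col:cv2.polylines(c,[np.array([P(q) for q in pts],np.int32)],True,col,1)
    L([f+v for v in np.array([[40,31,0],[40,17,0],[-22,17,0],[-22,-17,0],[40,-17,0],[40,-31,0],[-47,-31,0],[-47,31,0]])*.001],(0,255,0))
    t=np.linspace(0,6.283,40)
    for r,z,col in((.05,.05,(255,0,0)),(.03,.074,(255,255,0)),(.0095,.060,(0,0,255))):
        L([[cap[0]+r*np.cos(a),cap[1]+r*np.sin(a),z] for a in t],col)
    return c
A=up(s,S,160,115,260,205,4,p);B=up(d,D,190,270,330,360,2.85,p) if 0 else up(d,D,190,250,330,376,2.857,p)
cv2.imwrite("pics/c4.png",np.hstack([A[:360,:400],B[:360,:400]]))
```

```text
[ 0.5285 -0.2014  0.0846] [np.float64(1.5), np.float64(0.8), np.float64(1.6)]
```

View pics/c4.png

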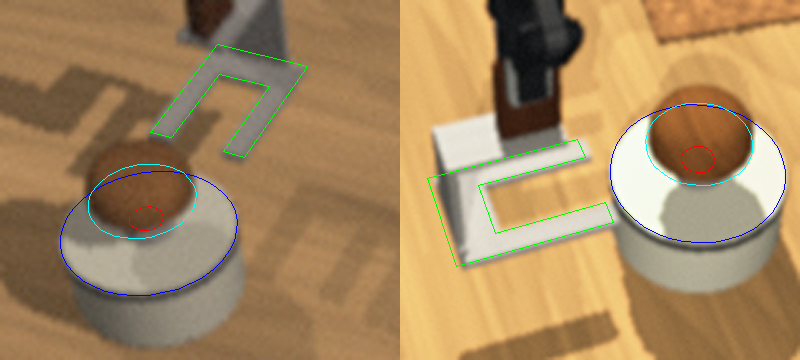

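Fork and pot outlines agree with the predictions to about 2 mm in both views. Height and lateral alignment leave clearance, so I'm sliding in.

Call:
arm_command(rows="1 -15 0 0 0 0 0; 1 -15 0 0 0 0 0; 1 -10 0 0 0 0 0; 1 -10 0 0 0 0 0; 1 0 0 0 0 0 0")

```text
time_s: 5.4
position: [0.4803, -0.2006, 0.1485]
tool_rot: [[-1.0, -0.0, 0.001], [-0.0, 1.0, -0.0], [-0.001, -0.0, -1.0]]
ft_force: [-0.5, 0.3, -2.2]
grip_width: 0.0123
```

Call:
arm_command(rows="1 -10 0 0 0 0 0; 1 -10 0 0 0 0 0; 1 -10 0 0 0 0 0; 1 -10 0 0 0 0 0; 1 0 0 0 0 0 0")

```text
time_s: 5.82
position: [0.5197, -0.2009, 0.1484]
tool_rot: [[-1.0, 0.0, 0.0], [0.0, 1.0, -0.0], [-0.0, -0.0, -1.0]]
ft_force: [-0.6, 1.1, -0.9]
grip_width: 0.0121
```

Call:
arm_command(rows="1 -5 0 0 0 0 0; 1 -4 0 0 0 0 0; 1 0 0 0 0 0 0; 1 0 0 0 0 0 0")

```text
time_s: 6.15
position: [0.5277, -0.201, 0.1486]
tool_rot: [[-1.0, 0.001, -0.0], [0.001, 1.0, 0.0], [0.0, 0.0, -1.0]]
ft_force: [-1.1, 0.2, -1.6]
grip_width: 0.0123
```

Run:
```python
from h import *
S=eyes.camera_model("scene");D=eyes.camera_model("side")
t=readout.observe();print(t["position"],t["ft_force"])
a=eyes.get_image("scene")[:,:,::-1][115:205,160:260];b=eyes.get_image("side")[:,:,::-1][230:356,240:380]
cv2.imwrite("pics/c5.png",np.hstack([cv2.resize(a,(400,360),interpolation=2),cv2.resize(b,(400,360),interpolation=2)]))
```

```text
[ 0.52772522 -0.20099978  0.14860727] [-1.06805988  0.17811521 -1.63803966]
```

View pics/c5.png

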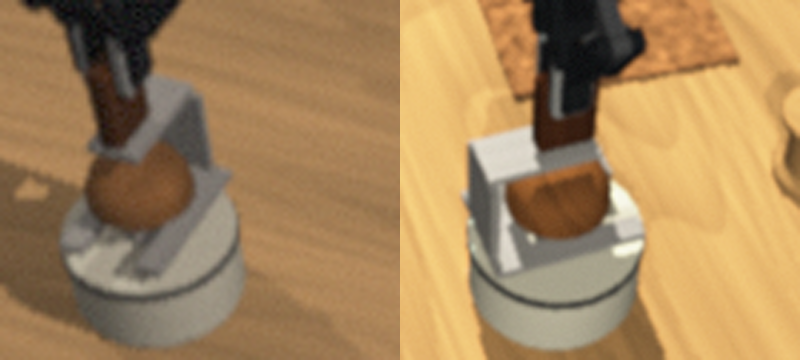

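The fork is under the cap with its prongs on both sides and no contact force. I'll pull up slowly.

Call:
arm_command(rows="1 0 0 -3 0 0 0; 1 0 0 -3 0 0 0; 1 0 0 -2 0 0 0; 1 0 0 -2 0 0 0; 1 0 0 -1 0 0 0", squeeze=80)

```text
time_s: 6.67
position: [0.5277, -0.201, 0.1594]
tool_rot: [[-1.0, 0.001, -0.001], [0.001, 1.0, 0.0], [0.001, 0.0, -1.0]]
ft_force: [0.0, -1.8, -7.7]
grip_width: 0.0123
```

Call:
arm_command(rows="1 0 0 -2 0 0 0; 1 0 0 -2 0 0 0; 1 0 0 -2 0 0 0; 1 0 0 -2 0 0 0; 1 0 0 -2 0 0 0")

```text
time_s: 7.08
position: [0.5281, -0.2011, 0.1703]
tool_rot: [[-1.0, 0.001, 0.001], [0.001, 1.0, -0.0], [-0.001, -0.0, -1.0]]
ft_force: [-0.4, -0.5, -2.6]
grip_width: 0.0119
```

Call:
arm_command(rows="1 0 0 -2 0 0 0; 1 0 0 -2 0 0 0; 1 0 0 -2 0 0 0; 1 0 0 -2 0 0 0; 1 0 0 -2 0 0 0")

```text
time_s: 7.5
position: [0.528, -0.2011, 0.1801]
tool_rot: [[-1.0, 0.001, 0.0], [0.001, 1.0, -0.0], [-0.0, -0.0, -1.0]]
ft_force: [0.1, 0.1, -2.2]
grip_width: 0.0119
```

Call:
arm_command(rows="1 0 0 -3 0 0 0; 1 0 0 -3 0 0 0; 1 0 0 -3 0 0 0; 1 0 0 -3 0 0 0; 1 0 0 0 0 0 0")

```text
time_s: 7.92
position: [0.5282, -0.2012, 0.1924]
tool_rot: [[-1.0, 0.001, 0.001], [0.001, 1.0, -0.001], [-0.001, -0.001, -1.0]]
ft_force: [0.2, 0.5, -2.0]
grip_width: 0.0118
```

Run:
```python
from h import *
t=readout.observe();print(t["position"],t["ft_force"])
a=eyes.get_image("scene")[:,:,::-1][95:195,160:271];b=eyes.get_image("side")[:,:,::-1][210:336,240:380]
cv2.imwrite("pics/c6.png",np.hstack([cv2.resize(a,(400,360),interpolation=2),cv2.resize(b,(400,360),interpolation=2)]))
```

```text
[ 0.52817015 -0.20115411  0.19236687] [ 0.206897    0.51849241 -2.04908268]
```

View pics/c6.png

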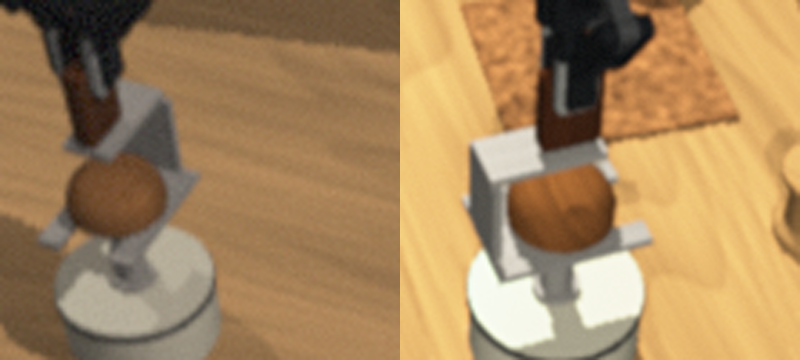

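The cap sits centred on the fork, clear of the neck. I'll raise it a bit more and carry it smoothly to the mat.

Call:
arm_command(rows="1 0 0 -3 0 0 0; 1 0 0 -4 0 0 0; 1 0 0 -3 0 0 0; 1 0 0 0 0 0 0; 1 -1.4 2.6 0 0 0 0")

```text
time_s: 8.43
position: [0.5293, -0.1987, 0.2019]
tool_rot: [[-1.0, 0.001, 0.0], [0.001, 1.0, -0.0], [-0.0, -0.0, -1.0]]
ft_force: [0.1, -0.0, -3.0]
grip_width: 0.0121
```

Call:
arm_command(rows="1 -2.9 5.3 0 0 0 0; 1 -4.3 7.9 0 0 0 0; 1 -5.7 10.5 0 0 0 0; 1 -6.7 12.3 0 0 0 0; 1 -6.7 12.3 0 0 0 0")

```text
time_s: 8.85
position: [0.5563, -0.1486, 0.2015]
tool_rot: [[-1.0, 0.001, -0.0], [0.001, 1.0, 0.0], [0.0, 0.0, -1.0]]
ft_force: [0.5, 0.4, -1.9]
grip_width: 0.0121
```

Call:
arm_command(rows="1 -6.7 12.3 0 0 0 0; 1 -6.7 12.3 0 0 0 0; 1 -6.7 12.3 0 0 0 0; 1 -6.7 12.3 0 0 0 0; 1 -6.7 12.3 0 0 0 0")

```text
time_s: 9.27
position: [0.5899, -0.0873, 0.2016]
tool_rot: [[-1.0, 0.001, -0.0], [0.001, 1.0, 0.0], [0.0, 0.0, -1.0]]
ft_force: [0.7, 0.6, -3.1]
grip_width: 0.0117
```

Call:
arm_command(rows="1 -6.7 12.3 0 0 0 0; 1 -6.7 12.3 0 0 0 0; 1 -6.7 12.3 0 0 0 0; 1 -6.7 12.3 0 0 0 0; 1 -6.7 12.3 0 0 0 0")

```text
time_s: 9.68
position: [0.6235, -0.026, 0.2016]
tool_rot: [[-1.0, 0.001, -0.0], [0.001, 1.0, 0.0], [0.0, 0.0, -1.0]]
ft_force: [-0.1, -0.1, -2.0]
grip_width: 0.0116
```

Call:
arm_command(rows="1 -6.7 12.3 0 0 0 0; 1 -5.7 10.5 0 0 0 0; 1 -4.3 7.9 0 0 0 0; 1 -2.9 5.3 0 0 0 0; 1 -1.4 2.6 0 0 0 0")

```text
time_s: 10.1
position: [0.6442, 0.0121, 0.2015]
tool_rot: [[-1.0, 0.0, -0.0], [0.0, 1.0, -0.0], [0.0, -0.0, -1.0]]
ft_force: [0.3, -0.0, -1.8]
grip_width: 0.012
```

Call:
arm_command(rows="1 0 0 0 0 0 0; 1 0 0 0 0 0 0")

```text
time_s: 10.27
position: [0.6438, 0.011, 0.2016]
tool_rot: [[-1.0, 0.001, -0.0], [0.001, 1.0, -0.0], [0.0, -0.0, -1.0]]
ft_force: [0.1, -0.4, -1.9]
grip_width: 0.0117
```

Run:
```python
from h import *
t=readout.observe();print(t["position"],t["ft_force"],t["tool_rot"].round(3) if hasattr(t["tool_rot"],"round") else t["tool_rot"])
a=cv2.imread("pics/scene0.png");b=cv2.imread("pics/side0.png")
S=eyes.camera_model("scene");D=eyes.camera_model("side")
for n,im,m,x0,y0,x1,y1 in(("scene",a,S,210,205,325,300),("side",b,D,255,195,365,268)):
    h=cv2.cvtColor(im,cv2.COLOR_BGR2HSV).astype(int);k=np.zeros(im.shape[:2],np.uint8)
    k[y0:y1,x0:x1]=((h[...,0]<16)&(h[...,2]<185))[y0:y1,x0:x1]
    k=cv2.morphologyEx(cv2.morphologyEx(k,cv2.MORPH_CLOSE,np.ones((7,7))),cv2.MORPH_OPEN,np.ones((5,5)))
    c=max(cv2.findContours(k,0,2)[0],key=cv2.contourArea)[:,0]
    w=np.array([onz(ray(m,p+0.0),.004)[:2] for p in c],np.float32);print(n,cv2.minAreaRect(w))
a=eyes.get_image("scene")[:,:,::-1][160:310,190:356];b=eyes.get_image("side")[:,:,::-1][130:280,230:396]
cv2.imwrite("pics/c7.png",np.hstack([cv2.resize(a,(400,361),interpolation=2),cv2.resize(b,(400,361),interpolation=2)]))
```

```text
[0.64375983 0.01103341 0.20162481] [ 0.06768321 -0.43913162 -1.85018405] [[-1.     0.001 -0.   ]
 [ 0.001  1.    -0.   ]
 [ 0.    -0.    -1.   ]]
scene ((0.6367382407188416, 0.009552925825119019), (0.234166219830513, 0.25768622756004333), 20.57756805419922)
side ((0.6550549268722534, 0.02053976058959961), (0.177350252866745, 0.1780204176902771), 84.5436782836914)
```

View pics/c7.png

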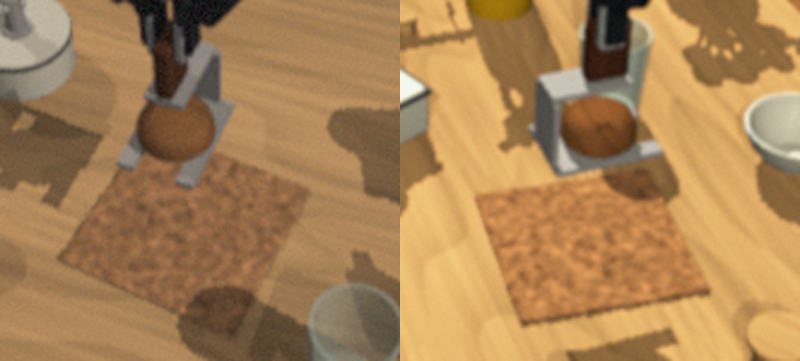

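Run:
```python
from h import *
S=eyes.camera_model("scene");D=eyes.camera_model("side");k=.415
s=[onz(ray(S,(190+x*k,160+y*k)),.004) for x,y in((62,258),(308,190),(238,333))]
d=[onz(ray(D,(230+(x-400)*k,130+y*k)),.004) for x,y in((478,195),(708,292),(525,323))]
for c in s+d: print(c.round(4))
print((s[0]+s[1])/2,(d[0]+d[1])/2)
```

```text
[ 0.715 -0.066  0.004]
[0.5765 0.104  0.004 ]
[0.7275 0.094  0.004 ]
[0.578  0.1003 0.004 ]
[ 0.7145 -0.0734  0.004 ]
[ 0.5627 -0.058   0.004 ]
[0.64577914 0.01902699 0.004     ] [0.64626178 0.01349573 0.004     ]
```

Call:
arm_command(rows="1 -1.5 3 3 0 0 0; 1 -1 2.5 6 0 0 0; 1 0 0 9 0 0 0; 1 0 0 10 0 0 0; 1 0 0 10 0 0 0")

```text
time_s: 10.78
position: [0.646, 0.0169, 0.1621]
tool_rot: [[-1.0, 0.001, -0.001], [0.001, 1.0, 0.0], [0.001, 0.0, -1.0]]
ft_force: [-0.1, -0.4, -1.8]
grip_width: 0.012
```

Call:
arm_command(rows="1 0 0 10 0 0 0; 1 0 0 10 0 0 0; 1 0 0 10 0 0 0; 1 0 0 9 0 0 0; 1 0 0 8 0 0 0")

```text
time_s: 11.2
position: [0.6462, 0.0168, 0.1154]
tool_rot: [[-1.0, 0.001, -0.001], [0.001, 1.0, 0.0], [0.001, 0.0, -1.0]]
ft_force: [-0.5, 0.2, -2.1]
grip_width: 0.0119
```

Call:
arm_command(rows="1 0 0 7 0 0 0; 1 0 0 5 0 0 0; 1 0 0 4 0 0 0; 1 0 0 2 0 0 0; 1 0 0 1 0 0 0")

```text
time_s: 11.62
position: [0.6464, 0.0168, 0.0975]
tool_rot: [[-1.0, 0.001, 0.0], [0.001, 1.0, 0.0], [-0.0, 0.0, -1.0]]
ft_force: [-0.1, -0.0, -2.6]
grip_width: 0.0123
```

Call:
arm_command(rows="1 0 0 0 0 0 0; 1 0 0 0 0 0 0; 1 0 0 1 0 0 0; 1 0 0 1 0 0 0; 1 0 0 0 0 0 0")

```text
time_s: 12.03
position: [0.6463, 0.0169, 0.0955]
tool_rot: [[-1.0, 0.001, -0.0], [0.001, 1.0, 0.0], [0.0, 0.0, -1.0]]
ft_force: [0.0, -0.4, -1.9]
grip_width: 0.0121
```

Call:
arm_command(rows="1 0 0 1 0 0 0; 1 0 0 1 0 0 0; 1 0 0 0.5 0 0 0; 1 0 0 0 0 0 0; 1 0 0 0 0 0 0")

```text
time_s: 12.45
position: [0.6463, 0.0169, 0.0931]
tool_rot: [[-1.0, 0.001, -0.0], [0.001, 1.0, 0.0], [0.0, 0.0, -1.0]]
ft_force: [0.3, 0.5, -2.0]
grip_width: 0.0119
```

Call:
arm_command(rows="1 0 0 0.5 0 0 0; 1 0 0 0.5 0 0 0; 1 0 0 0 0 0 0; 1 0 0 0 0 0 0")

```text
time_s: 12.78
position: [0.6463, 0.0168, 0.0921]
tool_rot: [[-1.0, 0.001, -0.0], [0.001, 1.0, -0.0], [0.0, -0.0, -1.0]]
ft_force: [-0.2, -0.1, -2.2]
grip_width: 0.012
```

Call:
arm_command(rows="1 0 0 0.5 0 0 0; 1 0 0 0.5 0 0 0; 1 0 0 0 0 0 0; 1 0 0 0 0 0 0")

```text
time_s: 13.12
position: [0.6465, 0.0167, 0.092]
tool_rot: [[-1.0, 0.001, 0.001], [0.001, 1.0, -0.0], [-0.001, -0.0, -1.0]]
ft_force: [-2.9, -0.7, 5.3]
grip_width: 0.012
```

Contact: the force now pushes up. I'll ease off slightly and release gently.

Call:
arm_command(rows="1 0 0 -0.5 0 0 0; 1 0 0 0 0 0 0; 0.8 0 0 0 0 0 0; 0.75 0 0 0 0 0 0; 0.7 0 0 0 0 0 0", squeeze=20)

```text
time_s: 13.53
position: [0.6464, 0.0169, 0.0914]
tool_rot: [[-1.0, 0.001, -0.0], [0.001, 1.0, 0.0], [0.0, 0.0, -1.0]]
ft_force: [0.1, -0.7, -0.1]
grip_width: 0.0256
```

Call:
arm_command(rows="0.6 0 0 0 0 0 0; 0.5 0 0 0 0 0 0; 0.4 0 0 0 0 0 0; 0.4 0 0 0 0 0 0; 0.4 0 0 0 0 0 0")

```text
time_s: 13.95
position: [0.6464, 0.0169, 0.0916]
tool_rot: [[-1.0, 0.001, 0.0], [0.001, 1.0, 0.0], [-0.0, 0.0, -1.0]]
ft_force: [-0.4, -0.6, 0.0]
grip_width: 0.0513
```

Run:
```python
from h import *
t=readout.observe();print(t["position"],t["ft_force"],t["grip_width"])
a=eyes.get_image("scene")[:,:,::-1][180:300,200:333];b=eyes.get_image("side")[:,:,::-1][150:290,240:395]
cv2.imwrite("pics/c8.png",np.hstack([cv2.resize(a,(400,361),interpolation=2),cv2.resize(b,(400,361),interpolation=2)]))
```

```text
[0.64636866 0.0168973  0.09161728] [-0.36238626 -0.64476227  0.04621047] 0.05129293366924898
```

View pics/c8.png

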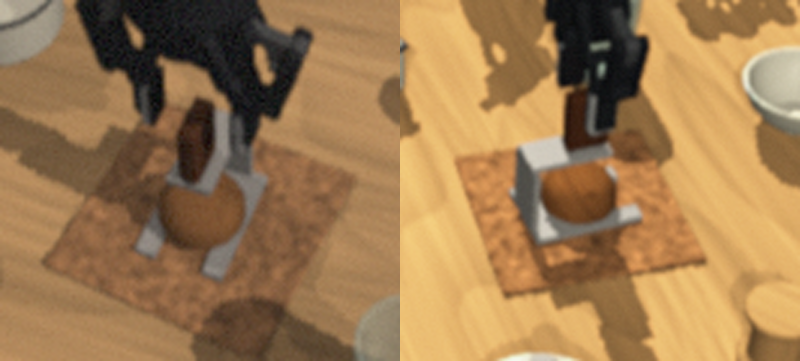

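The puller stands upright on the mat with the cap on its fork, and the fingers are clear on both sides. I'll retreat straight up.

Call:
arm_command(rows="0.4 0 0 -4 0 0 0; 0.4 0 0 -10 0 0 0; 0.4 0 0 -20 0 0 0; 0.4 0 0 -30 0 0 0; 0.4 0 0 -30 0 0 0")

```text
time_s: 14.47
position: [0.6461, 0.0169, 0.1873]
tool_rot: [[-1.0, 0.001, -0.001], [0.001, 1.0, 0.0], [0.001, 0.0, -1.0]]
ft_force: [0.4, 0.1, 0.2]
grip_width: 0.0515
```

Call:
arm_command(rows="0.4 15 0 -30 0 0 0; 0.4 25 0 -20 0 0 0; 0.4 30 0 0 0 0 0; 0.4 0 0 0 0 0 0; 0.4 0 0 0 0 0 0")

```text
time_s: 14.88
position: [0.5755, 0.017, 0.2372]
tool_rot: [[-1.0, 0.001, 0.002], [0.001, 1.0, -0.0], [-0.002, -0.0, -1.0]]
ft_force: [1.7, 0.8, 0.4]
grip_width: 0.0516
```

Run:
```python
from h import *
t=readout.observe();print(t["position"],t["ft_force"],t["time_s"])
a=eyes.get_image("scene")[:,:,::-1][130:300,150:430];b=eyes.get_image("side")[:,:,::-1][120:360,160:400]
cv2.imwrite("pics/c9.png",np.hstack([cv2.resize(a,(440,267),interpolation=2),cv2.resize(b,(267,267),interpolation=2)]))
```

```text
[0.5755449  0.01704154 0.23722616] [1.65921983 0.80116035 0.42106096] 14.8833
```

View pics/c9.png

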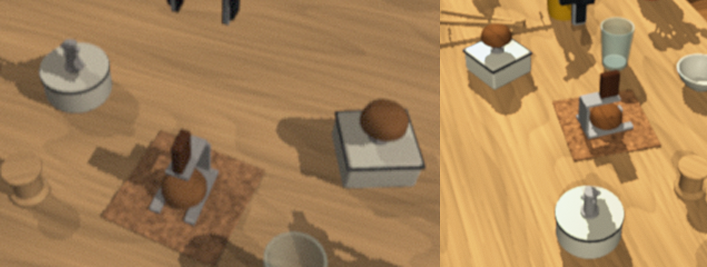

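The round pot is bare, the square pot keeps its cap, and the puller stands centred on the mat with the cap on its fork. I'm handing in.

```bash
python3 -c "
from rig import env; print(env.close_job())"
```

```text
the job is handed in; nothing more can be done
None
```

I gripped the puller by its wooden grip, slid the fork under the round pot's cap and pulled the cap straight up off its neck. I then stood the puller on the mat with the cap on its fork, let go, and handed the job in at about 15 s of the 58 s allowed.

- **Last pictures:** the puller stands upright about mid-mat with the cap on its fork. The round pot's neck is bare, the square pot's cap is still on, and the gripper is well clear.
- **Forces:** the highest reading was about 8 N, during the pull. Forces were only read at the end of each move.
- **Mat centre:** the two camera views disagreed by about 5 mm in y (0.019 and 0.0135). I placed the puller between them, at about (0.646, 0.017), so it could be a few millimetres off centre.

No check failed. The hand-in gave no verdict, so I could not confirm the final second after it.

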